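Find and snap the unlatched storage boxes

ROBOT

A 7-joint arm with a two-finger parallel gripper is mounted at the origin on a cart in front of the work surface, level with it; the furniture and walls round the work are solid. World frame = base frame: x ahead of the robot, y to its left, z up, the work surface at z = 0. Lengths are in m, angles in rad, forces in N, time in s.
With the tool pointing down it reaches from about 0.425 to 0.875 m from the base axis. Payload 8.4 kg.
Tool frame: the origin (TCP) lies at the very end of the fingers, on their centre line; the grasp point (between the pads) lies 19 mm behind it; z points along the fingers, x is the direction in which the jaws open and shut, and the axes are right-handed (so a half turn about z gives the same grasp; the last joint's range is limited). The gripper opens to 87 mm and grips with 3 to 60 N. Pads are 19 mm wide; open, the fingers measure 117 mm over their backs; the gripper's body (75 mm by 190 mm) begins 51 mm behind the grasp point.
Start: joints at [-1.385, 0.333, 0.04, 1.465, -0.013, 1.343, -0.059], TCP at [0.183, 0.624, 0.223] pointing down, gripper open.
Joint ranges: [-2.58, 2.58], [-0.38, 2.09], [-1.3, 1.39], [0.25, 2.4], [-1.5, 4.64], [0.08, 2.09], [-2.65, 2.65]. Speed limits (rad/s): [2.22, 2.22, 2.79, 2.79, 3.14, 3.14, 3.14].

INTERFACE

Orientations are given as [roll, pitch, yaw] about the fixed x, y, z axes, in that order (R = Rz(yaw) Ry(pitch) Rx(roll)).
In Python, from plant import ctrl gives the robot as it stands.
- The arm moves only by the tool send_rows, never from a script. Its argument "deltas" is a list of rows, each a list of 7 numbers: the shift along the tool's x, y, z in mm, then the turn, a rotation vector about the tool's x, y, z in rad, then the opening, from 0 (shut) to 1 (fully open). In form: [[tx, ty, tz, rx, ry, rz, gripper], ...]. A call has 1 to 5 rows; each row shifts and turns the pose as measured when the row begins, along the tool's axes as they then stand; what a row does not reach is not made up. A row lasts 1/12 s, in which the tool goes at most 41.7 mm and 7.16 degrees, less where a joint would pass 70% of its speed; a pose out of reach is approached as far as the arm can. A call is refused whole if a number of a shift passes 41.7 or a number of a turn 0.125, either way. A call with a gripper value outside its range is refused whole. The fingers move at their own pace and stop on an object; the grip force is fixed at half the most. Time passes only in rows, so rows that do not move let the fingers close. It gives the time, the measured TCP pose, the force and the opening at its end, in the units of the state.
- ctrl.get_obs(): the state, without advancing time (a new reading comes with each control period).
- ctrl.grab_frame(name): name is "side" or "top" or "wrist"; returns a dict with "color" (420x560x3 uint8, red, green, blue), "z_map" (420x560 float32, m along the optical axis (not along the pixel's ray), 0 where there is no reading), "fovy" (degrees; the focal length in pixels is half the picture's height over the tangent of half this angle, whatever the lens; pixels are square), "cx", "cy" (the principal point, pixels), "distortion" ([k1, k2, p1, p2, k3] as OpenCV has them; the pictures are not rectified), "eye" and "rotation" of the camera in the world. Camera axes: x right, y down, z forward; pixel columns grow to the right and rows downward; lengths in m; the calibration is good to about 2 mm. A picture is of the moment at which its call begins.
- ctrl.close_job(): hands the job in, once; it reports no verdict.
The state is a dict: "time_s": time; "qpos": joint angles; "joint_vel": joint speeds; "joint_torque": joint torques, N m; "tcp_pos": TCP position; "tool_rot": TCP orientation; "ft_force": force on the tool from outside, world axes, zero at the start; "moment": the same for the moment, N m; "finger_gap": finger opening in m.
Only numpy, scipy, OpenCV 4.12 (cv2) and the standard library are available. Lean on these libraries where they do the work, as an engineer would, in place of code of your own. Each camera call takes 0.05 s, during which the arm holds its last target.

TASK

Before these three full storage boxes are put away, make sure that each is really latched: working from the left box to the right one, take each lid by its knob and tug it upward, lifting a lid that gives by about a finger's breadth. Where a lid came up, let it down again and push that box's front catch in until it snaps home, so that in the end all three boxes are closed and latched. Do not shift or knock over the bottle, jars and cartons that stand around.

Things in the scene. Friction and masses are not known exactly. Their poses are not given: they have to be found in the camera images.
- box_1: One of three like storage boxes, white body, pale wooden lid; 110 mm deep (its x), 100 wide (its y), 85 high without lid; full and heavy, does not shift. Origin: centre of its underside, on the worktop. Its x axis runs level from its front (catch side, towards the robot) to its back (hinges); turned up to 0.3 rad. They stand in a row from left (+y) to right; which number stands where varies.
- lid_1 (a joint): Angle of the lid of box_1 (rad): 0 closed, grows as the front edge rises, stop at 1.3. Hinge line along the box's y, 59 mm behind the box's centre, 85 mm up. Lid 12 mm thick (top 97 mm up), 0.18 to 0.3 kg; falls shut when let go. With the catch home it rises only 0.02 rad (1.8 mm at the knob) and then holds firmly; unlatched, it lifts freely (under 3 N at the knob).
- knob_1 (a point): Centre, half-way up, of the round dark steel knob on the lid of box_1: 25 mm high, 28 mm across its head and 20 mm across its neck, standing on the lid. With the lid closed its centre lies 111 mm over the worktop and 25 mm in front of the box's centre (box -x); its top is 122 mm up. As it rises 11 mm it swings back 5 mm.
- catch_1 (a joint): Angle of the steel catch on the front of box_1 (rad): 0 fully home, upright, nose over the lid's tongue; 0.055 to 0.14 unlatched, leaning out 3 to 8 mm at its top. Lever 42 mm wide, 5 thick, 33 to 99 mm up, hinged along the box's y 35 mm up, 65.5 mm before the box's centre. Bistable: pushed on its pad towards the box with up to 10 N, with the lid down, below 0.05 rad it snaps home.
- pad_1 (a point): Centre of the black rubber push pad (30 mm wide, 18 mm high) on the outer face of the catch of box_1, 83 mm up when home and 70 mm in front of the box's centre. Push it along the box's +x.
- box_2: One of three like storage boxes, white body, pale wooden lid; 110 mm deep (its x), 100 wide (its y), 85 high without lid; full and heavy, does not shift. Origin: centre of its underside, on the worktop. Its x axis runs level from its front (catch side, towards the robot) to its back (hinges); turned up to 0.3 rad. They stand in a row from left (+y) to right; which number stands where varies.
- lid_2 (a joint): Angle of the lid of box_2 (rad): 0 closed, grows as the front edge rises, stop at 1.3. Hinge line along the box's y, 59 mm behind the box's centre, 85 mm up. Lid 12 mm thick (top 97 mm up), 0.18 to 0.3 kg; falls shut when let go. With the catch home it rises only 0.02 rad (1.8 mm at the knob) and then holds firmly; unlatched, it lifts freely (under 3 N at the knob).
- knob_2 (a point): Centre, half-way up, of the round dark steel knob on the lid of box_2: 25 mm high, 28 mm across its head and 20 mm across its neck, standing on the lid. With the lid closed its centre lies 111 mm over the worktop and 25 mm in front of the box's centre (box -x); its top is 122 mm up. As it rises 11 mm it swings back 5 mm.
- catch_2 (a joint): Angle of the steel catch on the front of box_2 (rad): 0 fully home, upright, nose over the lid's tongue; 0.055 to 0.14 unlatched, leaning out 3 to 8 mm at its top. Lever 42 mm wide, 5 thick, 33 to 99 mm up, hinged along the box's y 35 mm up, 65.5 mm before the box's centre. Bistable: pushed on its pad towards the box with up to 10 N, with the lid down, below 0.05 rad it snaps home.
- pad_2 (a point): Centre of the black rubber push pad (30 mm wide, 18 mm high) on the outer face of the catch of box_2, 83 mm up when home and 70 mm in front of the box's centre. Push it along the box's +x.
- box_3: One of three like storage boxes, white body, pale wooden lid; 110 mm deep (its x), 100 wide (its y), 85 high without lid; full and heavy, does not shift. Origin: centre of its underside, on the worktop. Its x axis runs level from its front (catch side, towards the robot) to its back (hinges); turned up to 0.3 rad. They stand in a row from left (+y) to right; which number stands where varies.
- lid_3 (a joint): Angle of the lid of box_3 (rad): 0 closed, grows as the front edge rises, stop at 1.3. Hinge line along the box's y, 59 mm behind the box's centre, 85 mm up. Lid 12 mm thick (top 97 mm up), 0.18 to 0.3 kg; falls shut when let go. With the catch home it rises only 0.02 rad (1.8 mm at the knob) and then holds firmly; unlatched, it lifts freely (under 3 N at the knob).
- knob_3 (a point): Centre, half-way up, of the round dark steel knob on the lid of box_3: 25 mm high, 28 mm across its head and 20 mm across its neck, standing on the lid. With the lid closed its centre lies 111 mm over the worktop and 25 mm in front of the box's centre (box -x); its top is 122 mm up. As it rises 11 mm it swings back 5 mm.
- catch_3 (a joint): Angle of the steel catch on the front of box_3 (rad): 0 fully home, upright, nose over the lid's tongue; 0.055 to 0.14 unlatched, leaning out 3 to 8 mm at its top. Lever 42 mm wide, 5 thick, 33 to 99 mm up, hinged along the box's y 35 mm up, 65.5 mm before the box's centre. Bistable: pushed on its pad towards the box with up to 10 N, with the lid down, below 0.05 rad it snaps home.
- pad_3 (a point): Centre of the black rubber push pad (30 mm wide, 18 mm high) on the outer face of the catch of box_3, 83 mm up when home and 70 mm in front of the box's centre. Push it along the box's +x.
- soap_mid (a point): Bystander, loose: dark soap bottle with a pump, upright, 74 x 69 x 197 mm. This point is its centre, 98 mm up.
- salt_mid (a point): Bystander, loose: salt carton, upright, 46 x 67 x 143 mm. This point is its centre, 72 mm up.
- jar_a_mid (a point): Bystander, loose: glass spice jar with a screw cap, upright, 42 mm across, 108 mm high. This point is its centre, 54 mm up.
- jar_b_mid (a point): Bystander, loose: glass spice jar with a screw cap, upright, 42 mm across, 108 mm high. This point is its centre, 54 mm up.
- carton_a_mid (a point): Bystander, loose: small tea carton lying flat, 102 x 53 x 60 mm. This point is its centre, 30 mm up.
- carton_b_mid (a point): Bystander, loose: small tea carton lying flat, 107 x 55 x 52 mm. This point is its centre, 26 mm up.

How it is judged:
By the outcome, as a careful person would: the job done as asked, in the order asked, and still so for the second after the job is handed in, with the robot touching nothing.
It also fails if it takes over 72 s, if anything falls off the work surface, if the arm or the gripper's body presses on something with over 40 N, if the wrist force passes 120 N, or if a joint passes its speed limit or range.

## Working session

There is one attempt and no reset: what is moved stays moved. The work goes in short steps, Python scripts to look and compute and a tool call to move; the robot and the scene stay as the last step left them, time stands still between calls to the robot, and variables do not carry over. Pictures are saved under pics/ and viewed, and the job is handed in when it is done.

Besides the shell and the picture viewer there is one more tool, called after "Emit:" as name([rows], argument=value, ...), one row to a line, values as JSON. send_rows: Moves the arm, as the interface text tells. Its arguments: {"type":"object","properties":{"deltas":{"type":"array"}},"required":["deltas"]}

```bash
ls; mkdir -p pics; python3 - <<'E'
from plant import ctrl
import cv2,numpy as np
o=ctrl.get_obs()
for k,v in o.items(): print(k,np.round(v,4))
for n in("side","top","wrist"):
    f=ctrl.grab_frame(n); cv2.imwrite(f"pics/{n}0.png",f["color"][:,:,::-1])
    np.savez(f"{n}0.npz",**f)
    print(n,{k:np.round(f[k],4).tolist() for k in("fovy","cx","cy","distortion","eye","rotation")})
E
```

```text
pics
time_s 0.0
qpos [-1.3852  0.3339  0.0399  1.4663 -0.0134  1.3433 -0.0584]
joint_vel [0.0001 0.0015 0.0017 0.0004 0.0014 0.0017 0.0004]
joint_torque [-1.60000e-03 -6.56347e+01  1.33440e+00 -4.03804e+01 -5.97000e-02
  4.52000e-02  2.00000e-04]
tcp_pos [0.1825 0.6234 0.2217]
tool_rot [3.1415e+00 1.6000e-03 1.2860e+00]
ft_force [ 0.0256 -1.3839  0.7635]
moment [0.0177 0.0009 0.0383]
finger_gap 0.0868
side {'fovy': 46.7606, 'cx': 284.4691, 'cy': 210.5439, 'distortion': [-0.169, 0.0, 0.0, 0.0, 0.0], 'eye': [0.5623, -0.7016, 0.7828], 'rotation': [-2.3279, -0.0024, -0.0067]}
top {'fovy': 47.0079, 'cx': 281.2735, 'cy': 217.7564, 'distortion': [-0.0516, 0.0, 0.0, 0.0, 0.0], 'eye': [0.4007, 0.0243, 1.1097], 'rotation': [-2.9769, 0.0129, -1.5553]}
wrist {'fovy': 62.9421, 'cx': 278.4682, 'cy': 209.0247, 'distortion': [0.0073, 0.0, 0.0, 0.0, 0.0], 'eye': [0.1085, 0.6446, 0.385], 'rotation': [2.8558, 0.0019, 1.2867]}
```

View pics/side0.png

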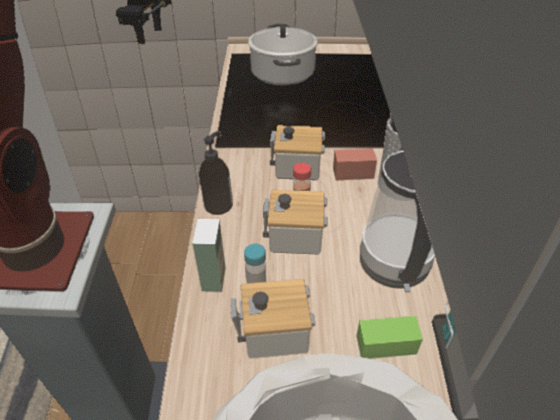

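View pics/top0.png

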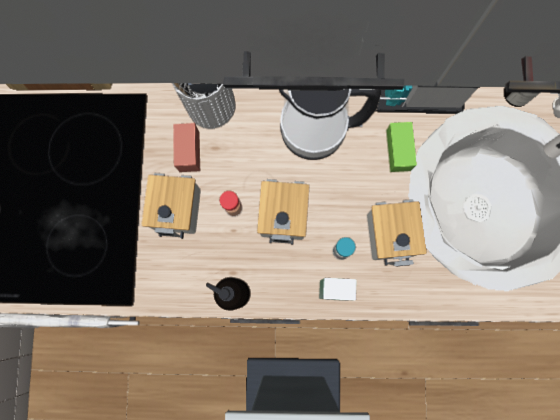

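View pics/wrist0.png

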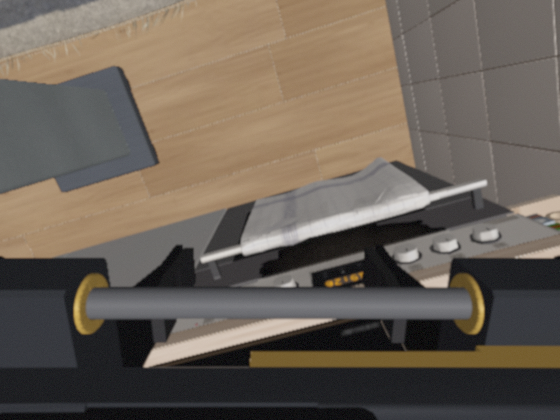

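The top view shows the boxes in a row. Knobs are at about (165,213), (282,219) and (402,241). The jars are at (229,201) red and (345,247) blue, soap at (232,293) and salt at (340,290). Next I measure the lids using height and rays.

```bash
cat > h.py <<'E'
import numpy as np,cv2
from scipy.spatial.transform import Rotation as Ro
def cam(f):
    h=420;fl=h/2/np.tan(np.radians(float(f["fovy"]))/2)
    K=np.array([[fl,0,float(f["cx"])],[0,fl,float(f["cy"])],[0,0,1]])
    return K,np.array(f["distortion"],float),np.array(f["eye"]),Ro.from_euler("xyz",f["rotation"]).as_matrix()
def rays(f,px):
    K,d,e,R=cam(f)
    u=cv2.undistortPoints(np.array(px,float).reshape(-1,1,2),K,d).reshape(-1,2)
    return e,np.c_[u,np.ones(len(u))]@R.T
def onz(f,px,z):
    e,r=rays(f,px); t=(z-e[2])/r[:,2]; return e+r*t[:,None]
def cloud(f):
    v,u=np.mgrid[0:420,0:560]
    e,r=rays(f,np.c_[u.ravel(),v.ravel()])
    return (e+r*np.asarray(f["z_map"]).reshape(-1,1)).reshape(420,560,3)
def proj(f,P):
    K,d,e,R=cam(f)
    rv=cv2.Rodrigues(R.T)[0]
    return cv2.projectPoints(np.array(P,float).reshape(-1,3),rv,-R.T@e,K,d)[0].reshape(-1,2)
def load(n): return dict(np.load(n))
E
python3 - <<'E'
from h import *
f=load("top0.npz");C=cloud(f);Z=C[:,:,2]
img=f["color"]
print("counter z",np.median(Z[170:300,160:420]))
hsv=cv2.cvtColor(img,cv2.COLOR_RGB2HSV)
for c in[(165,213),(282,219),(402,241)]:
    m=np.zeros(Z.shape,np.uint8)
    x0,y0=c; sl=np.s_[y0-55:y0+35,x0-40:x0+40]
    m[sl]=((abs(Z[sl]-0.097)<0.008)&(hsv[sl][...,1]>90)).astype(np.uint8)
    m=cv2.morphologyEx(m,cv2.MORPH_OPEN,np.ones((3,3)))
    cn=max(cv2.findContours(m,0,1)[0],key=cv2.contourArea)
    P=onz(f,cn.reshape(-1,2),0.097)
    r=cv2.minAreaRect((P[:,:2]*1000).astype(np.float32))
    # knob top
    k=np.zeros_like(m); k[sl]=(Z[sl]>0.113)&(hsv[sl][...,2]<110)
    n,l,s,ce=cv2.connectedComponentsWithStats(k); i=1+np.argmax(s[1:,4])
    kn=onz(f,[ce[i]],0.122)[0]
    print(c,"lid zmed",np.median(Z[m>0]),"rect",np.round(r[0],1),np.round(r[1],1),round(r[2],2),"area",m.sum(),"knob",np.round(kn*1000,1),s[i], "zk",np.median(Z[k>0]))
for nm,c,z in[("soap",(232,293),.15),("salt",(340,290),.143),("red",(229,201),.108),("blue",(345,247),.108),("cartA",(185,147),.06),("cartB",(402,147),.055)]:
    print(nm,np.round(C[c[1],c[0]],3),np.round(onz(f,[c],z)[0],3))
E
python3 - <<'E'
import cv2
a=cv2.imread('pics/top0.png')[160:310,130:440]
cv2.imwrite('pics/topz.png',cv2.resize(a,None,fx=2.58,fy=2.58,interpolation=cv2.INTER_CUBIC))
a=cv2.imread('pics/side0.png')[110:370,180:350]
cv2.imwrite('pics/sidez.png',cv2.resize(a,None,fx=2.3,fy=2.3,interpolation=cv2.INTER_CUBIC))
E
```

```text
counter z 0.001474581742135328
(165, 213) lid zmed 0.09713958062602979 rect [600.5 283.5] [104.3 113.2] 85.92 area 2200 knob [575.3 285.1 122. ] [158 205  13  13 123] zk 0.12150764924279112
(282, 219) lid zmed 0.09700358548359467 rect [589.7  36.8] [102.4 112.6] 86.51 area 2217 knob [564.8  38.3 122. ] [276 212  13  13 126] zk 0.12163962044204119
(402, 241) lid zmed 0.09694796236215586 rect [ 547.6 -208.6] [112.8 102.6] 6.03 area 2269 knob [ 522.3 -210.5  122. ] [396 234  14  12 129] zk 0.12140034844754266
soap [0.408 0.133 0.158] [0.409 0.134 0.15 ]
salt [ 0.418 -0.079  0.142] [ 0.418 -0.079  0.143]
red [0.601 0.151 0.109] [0.602 0.151 0.108]
blue [ 0.507 -0.094  0.107] [ 0.507 -0.094  0.108]
cartA [0.735 0.262 0.061] [0.735 0.262 0.06 ]
cartB [ 0.744 -0.232  0.05 ] [ 0.742 -0.231  0.055]
```

View pics/topz.png

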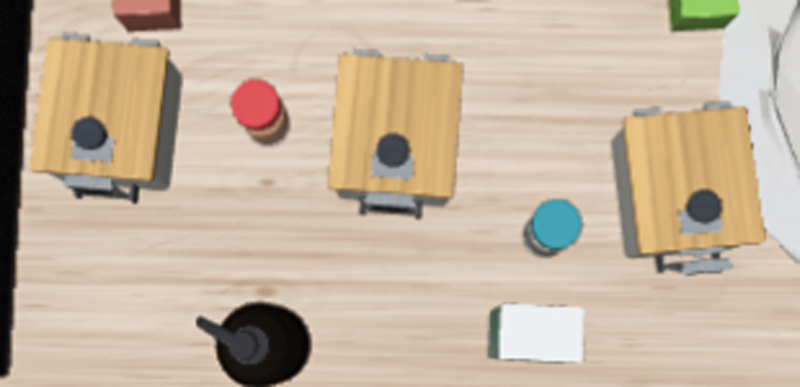

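View pics/sidez.png

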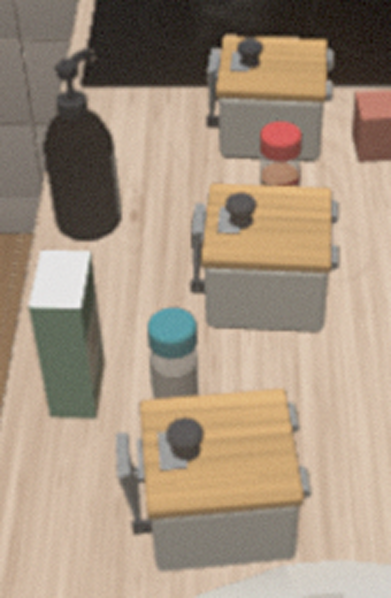

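Lid fits and knob offsets agree. Box yaws are about -0.07 (left), -0.06 (middle) and +0.10 (right). The right catch visibly leans out. Now a helper that gives moves in tool axes.

```bash
cat >> h.py <<'E'
B={"L":((.6005,.2835),-.068),"M":((.5897,.0368),-.061),"R":((.5476,-.2086),.10)}
K={"L":(.5753,.2851),"M":(.5648,.0383),"R":(.5223,-.2105)}
def need(pos,yaw,tilt=0.):
    from plant import ctrl
    o=ctrl.get_obs()
    R=Ro.from_euler("xyz",o["tool_rot"]); T=Ro.from_euler("xyz",[np.pi,0,np.pi/2+yaw])*Ro.from_rotvec([tilt,0,0])
    d=R.inv().apply(np.array(pos)-o["tcp_pos"])*1000
    rv=(R.inv()*T).as_rotvec()
    print("t",round(float(o["time_s"]),2),"tcp",np.round(o["tcp_pos"],4),"rpy",np.round(o["tool_rot"],3),"F",np.round(o["ft_force"],1),"gap",round(float(o["finger_gap"]),4))
    print("need mm",np.round(d,1),"rv",np.round(rv,3),"rows",np.ceil(max(np.linalg.norm(d)/41.7,np.linalg.norm(rv)/.125)))
E
python3 -c "
from h import *
need((*K['L'],.19),-.068)"
```

```text
t 0.15 tcp [0.1825 0.6235 0.2219] rpy [3.142e+00 1.000e-03 1.286e+00] F [-0.1  0.  -0.5] gap 0.0869
need mm [-214.4  472.    32.2] rv [-0.     0.001 -0.217] rows 13.0
```

Emit:
send_rows([
  [-14,30,0,0,0,0,1],
  [-14,33,0,0,0,0,1],
  [-15,34,0,0,0,0,1],
  [-15,34,0,0,0,0,1],
  [-15,34,0,0,0,0,1],
])

```text
time_s: 0.57
tcp_pos: [0.314, 0.5094, 0.2184]
tool_rot: [-3.136, 0.004, 1.304]
ft_force: [0.9, 1.1, -0.1]
finger_gap: 0.0873
```

```bash
cd .;python3 -c "
from h import *
need((*K['L'],.19),-.068)"
```

```text
t 0.57 tcp [0.314  0.5094 0.2184] rpy [-3.136  0.004  1.304] F [ 0.9  1.1 -0.1] gap 0.0873
need mm [-147.5  311.3   27.3] rv [-0.006  0.003 -0.199] rows 9.0
```

Emit:
send_rows([
  [-16,34,0,0,0,-0.04,1],
  [-15,35,0,0,0,-0.04,1],
  [-14,35,0,0,0,-0.04,1],
  [-13,36,0,0,0,-0.04,1],
  [-11,36,0,0,0,-0.03,1],
])

```text
time_s: 0.98
tcp_pos: [0.4787, 0.4018, 0.2175]
tool_rot: [-3.134, 0.003, 1.503]
ft_force: [0.1, 1.8, -0.4]
finger_gap: 0.0872
```

```bash
cd .;python3 -c "
from h import *
need((*K['L'],.19),-.068)"
```

```text
t 0.98 tcp [0.4787 0.4018 0.2175] rpy [-3.134e+00  3.000e-03  1.503e+00] F [ 0.1  1.8 -0.4] gap 0.0872
need mm [-109.8  104.5   27.1] rv [-0.007  0.003  0.   ] rows 4.0
```

Emit:
send_rows([
  [-27,26,5,0,0,0,1],
  [-28,28,6,0,0,0,1],
  [-28,28,6,0,0,0,1],
  [-20,18,6,0,0,0,1],
  [0,0,0,0,0,0,1],
])

```text
time_s: 1.4
tcp_pos: [0.5821, 0.2792, 0.1918]
tool_rot: [-3.137, 0.007, 1.497]
ft_force: [-0.5, -0.5, 0.2]
finger_gap: 0.0872
```

```bash
cd .;python3 - <<'E'
from h import *
from plant import ctrl
need((*K['L'],.19),-.068)
f=ctrl.grab_frame("wrist");cv2.imwrite("pics/w1.png",f["color"][:,:,::-1]);np.savez("w1.npz",**f)
print(proj(f,[(*K['L'],.122)]))
E
```

```text
t 1.4 tcp [0.5821 0.2792 0.1918] rpy [-3.137  0.007  1.497] F [-0.5 -0.5  0.2] gap 0.0872
need mm [ 5.4 -7.2  1.8] rv [-0.005  0.007 -0.006] rows 1.0
[[287.83636798 211.48868986]]
```

View pics/w1.png

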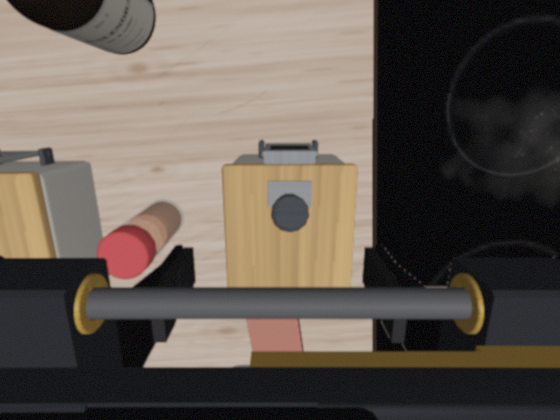

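The wrist view confirms the left knob at (290,212), against a predicted (288,211). Descending now.

Emit:
send_rows([
  [5,-7,5,-0.005,0.007,-0.006,1],
  [0,0,25,0,0,0,1],
  [0,0,30,0,0,0,1],
  [0,0,18,0,0,0,1],
  [0,0,0,0,0,0,1],
])

```text
time_s: 1.87
tcp_pos: [0.5693, 0.2955, 0.1121]
tool_rot: [3.14, -0.008, 1.512]
ft_force: [-0.0, -0.3, -0.2]
finger_gap: 0.0873
```

```bash
cd .;python3 -c "
from h import *
need((*K['L'],.101),-.068)"
```

```text
t 1.87 tcp [0.5693 0.2955 0.1121] rpy [ 3.14  -0.008  1.512] F [-0.  -0.3 -0.2] gap 0.0873
need mm [-10.1   6.6  11.1] rv [ 0.001 -0.008  0.009] rows 1.0
```

Emit:
send_rows([
  [-7,5,3,0,-0.008,0.005,1],
  [0,0,3,0,0,0,1],
  [0,0,0,0,0,0,1],
])

```text
time_s: 2.12
tcp_pos: [0.5713, 0.2923, 0.1067]
tool_rot: [3.141, -0.001, 1.513]
ft_force: [-0.3, 0.1, -0.9]
finger_gap: 0.0868
```

```bash
cd .;python3 -c "
from h import *
need((*K['L'],.101),-.068)"
```

```text
t 2.12 tcp [0.5713 0.2923 0.1067] rpy [ 3.141e+00 -1.000e-03  1.513e+00] F [-0.3  0.1 -0.9] gap 0.0868
need mm [-6.9  4.5  5.7] rv [ 0.    -0.001  0.01 ] rows 1.0
```

Emit:
send_rows([
  [-5,3,3,0,0,0.01,1],
  [-4,3,3,0,0,0,1],
  [0,0,0,0,0,0,1],
])

```text
time_s: 2.37
tcp_pos: [0.5783, 0.2835, 0.1032]
tool_rot: [3.138, -0.004, 1.503]
ft_force: [0.1, 0.5, 0.0]
finger_gap: 0.0869
```

```bash
cd .;python3 -c "
from h import *
need((*K['L'],.101),-.068)"
```

```text
t 2.37 tcp [0.5783 0.2835 0.1032] rpy [ 3.138 -0.004  1.503] F [0.1 0.5 0. ] gap 0.0869
need mm [ 1.3 -3.1  2.2] rv [ 0.004 -0.004 -0.   ] rows 1.0
```

Emit:
send_rows([
  [1,-3,2,0,0,0,1],
  [0,0,0,0,0,0,1],
])

```text
time_s: 2.53
tcp_pos: [0.5762, 0.2841, 0.1018]
tool_rot: [3.137, -0.005, 1.501]
ft_force: [0.6, 0.1, -0.8]
finger_gap: 0.0869
```

Emit:
send_rows([
  [0,0,0,0,0,0,0],
  [0,0,0,0,0,0,0],
  [0,0,0,0,0,0,0],
  [0,0,0,0,0,0,0],
  [0,0,0,0,0,0,0],
])

```text
time_s: 2.95
tcp_pos: [0.5762, 0.2845, 0.1023]
tool_rot: [3.136, -0.005, 1.501]
ft_force: [0.4, -0.3, -0.6]
finger_gap: 0.0617
```

```bash
cd .;python3 -c "
from h import *
need((*K['L'],.101),-.068)"
```

```text
t 2.95 tcp [0.5762 0.2845 0.1023] rpy [ 3.136 -0.005  1.501] F [ 0.4 -0.3 -0.6] gap 0.0617
need mm [ 0.6 -0.9  1.3] rv [ 0.005 -0.005 -0.002] rows 1.0
```

Emit:
send_rows([
  [0,0,1,0,0,0,0],
  [0,0,0,0,0,0,0],
  [0,0,0,0,0,0,0],
  [0,0,0,0,0,0,0],
  [0,0,0,0,0,0,0],
])

```text
time_s: 3.37
tcp_pos: [0.5762, 0.2862, 0.1014]
tool_rot: [3.136, -0.007, 1.502]
ft_force: [3.5, 11.7, -2.7]
finger_gap: 0.0285
```

Emit:
send_rows([
  [0,0,0,0,0,0,0],
  [0,0,0,0,0,0,0],
  [0,0,0,0,0,0,0],
  [0,0,0,0,0,0,0],
])

```text
time_s: 3.7
tcp_pos: [0.5763, 0.2872, 0.1013]
tool_rot: [3.135, -0.008, 1.503]
ft_force: [0.2, 1.0, -1.2]
finger_gap: 0.0257
```

Gripped. Tugging up in small steps.

Emit:
send_rows([
  [0,0.3,-2,0.02,0,0,0],
  [0,0.5,-2,0.02,0,0,0],
])

```text
time_s: 3.87
tcp_pos: [0.5763, 0.2871, 0.1034]
tool_rot: [-3.107, -0.008, 1.503]
ft_force: [5.3, 5.2, -22.3]
finger_gap: 0.026
```

Emit:
send_rows([
  [0,0.5,-2,0.02,0,0,0],
  [0,0.5,-2,0.02,0,0,0],
])

```text
time_s: 4.03
tcp_pos: [0.5756, 0.2872, 0.1034]
tool_rot: [-3.061, -0.006, 1.504]
ft_force: [3.3, 2.8, -12.3]
finger_gap: 0.0257
```

Emit:
send_rows([
  [0,0,-2,0,0,0,0],
  [0,0,-1,0,0,0,0],
])

```text
time_s: 4.2
tcp_pos: [0.5755, 0.2872, 0.1033]
tool_rot: [-3.058, -0.004, 1.504]
ft_force: [1.3, 2.0, -3.0]
finger_gap: 0.0261
```

```bash
cd .;python3 - <<'E'
from h import *
from plant import ctrl
need((*K['L'],.101),-.068)
f=ctrl.grab_frame("side");C=cloud(f);np.savez("s1.npz",**f)
a=f["color"][110:230,240:360,::-1];cv2.imwrite("pics/s1.png",cv2.resize(a,None,fx=4.5,fy=4.5,interpolation=cv2.INTER_CUBIC))
E
```

```text
t 4.2 tcp [0.5755 0.2872 0.1033] rpy [-3.058 -0.004  1.504] F [ 1.3  2.  -3. ] gap 0.0261
need mm [-2.1  0.1  2.3] rv [-0.084 -0.004  0.001] rows 1.0
```

View pics/s1.png

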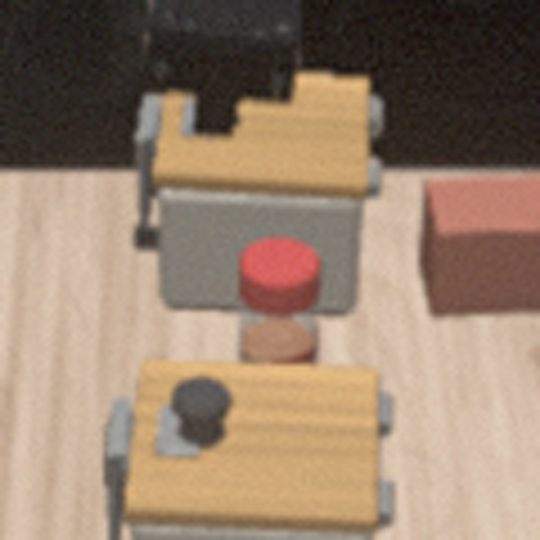

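Emit:
send_rows([
  [0,0,-5,0,0,0,0],
])

```text
time_s: 4.33
tcp_pos: [0.5751, 0.287, 0.1049]
tool_rot: [-3.056, -0.003, 1.504]
ft_force: [11.3, 9.5, -39.8]
finger_gap: 0.026
```

Emit:
send_rows([
  [0,0,-6,0,0,0,0],
])

```text
time_s: 4.42
tcp_pos: [0.5745, 0.2871, 0.1065]
tool_rot: [-3.054, -0.001, 1.504]
ft_force: [11.6, 9.7, -40.0]
finger_gap: 0.0259
```

The left lid rose about 2 mm and then held against 40 N, so it is latched. Releasing.

Emit:
send_rows([
  [0,0,3,0,0,0,0],
  [0,0,0,0,0,0,1],
  [0,0,0,0,0,0,1],
  [0,0,0,0,0,0,1],
])

```text
time_s: 4.75
tcp_pos: [0.5739, 0.2866, 0.1044]
tool_rot: [-3.054, -0.0, 1.505]
ft_force: [-0.3, -0.6, 0.5]
finger_gap: 0.0386
```

Emit:
send_rows([
  [0,0,-10,-0.04,0,0,1],
  [0,0,-30,-0.05,0,0,1],
  [0,0,-40,0,0,0,1],
  [0,0,-30,0,0,0,1],
])

```text
time_s: 5.08
tcp_pos: [0.5728, 0.2827, 0.2109]
tool_rot: [-3.138, 0.009, 1.503]
ft_force: [1.2, 0.7, 1.1]
finger_gap: 0.0644
```

```bash
cd .;python3 -c "
from h import *
need((*K['M'],.2),-.061)"
```

```text
t 5.08 tcp [0.5728 0.2827 0.2109] rpy [-3.138  0.009  1.503] F [1.2 0.7 1.1] gap 0.0644
need mm [-244.3    8.8   13. ] rv [-0.004  0.009 -0.007] rows 6.0
```

Emit:
send_rows([
  [-30,1,0,0,0,0,1],
  [-41,1,0,0,0.008,-0.006,1],
  [-41,1,0,0,0,0,1],
  [-41,1,0,0,0,0,1],
  [-40,1,0,0,0,0,1],
])

```text
time_s: 5.5
tcp_pos: [0.5674, 0.0964, 0.2219]
tool_rot: [3.132, -0.012, 1.527]
ft_force: [1.0, 0.0, 0.5]
finger_gap: 0.0859
```

```bash
cd .;python3 -c "
from h import *
need((*K['M'],.15),-.061)"
```

```text
t 5.5 tcp [0.5674 0.0964 0.2219] rpy [ 3.132 -0.012  1.527] F [1.  0.  0.5] gap 0.0859
need mm [-59.   -0.8  71.1] rv [ 0.01  -0.012  0.017] rows 3.0
```

Emit:
send_rows([
  [-28,0,15,0,-0.01,0.015,1],
  [-18,0,20,0,0,0,1],
  [-5,0,20,0,0,0,1],
  [0,0,5,0,0,0,1],
  [0,0,0,0,0,0,1],
])

```text
time_s: 5.92
tcp_pos: [0.5655, 0.0283, 0.1652]
tool_rot: [3.124, -0.002, 1.493]
ft_force: [0.8, 0.0, 0.5]
finger_gap: 0.0869
```

```bash
cd .;python3 -c "
from h import *
need((*K['M'],.101),-.061)"
```

```text
t 5.92 tcp [0.5655 0.0283 0.1652] rpy [ 3.124e+00 -2.000e-03  1.493e+00] F [0.8 0.  0.5] gap 0.0869
need mm [ 9.7 -2.7 64.2] rv [ 0.018 -0.002 -0.017] rows 2.0
```

Emit:
send_rows([
  [6,-1,15,0.018,0,-0.015,1],
  [3,-1,22,0,0,0,1],
  [0,0,14,0,0,0,1],
  [0,0,0,0,0,0,1],
])

```text
time_s: 6.25
tcp_pos: [0.5669, 0.0418, 0.1177]
tool_rot: [3.137, -0.005, 1.512]
ft_force: [-0.9, 0.6, 0.3]
finger_gap: 0.0872
```

```bash
cd .;python3 -c "
from h import *
need((*K['M'],.101),-.061)"
```

```text
t 6.25 tcp [0.5669 0.0418 0.1177] rpy [ 3.137 -0.005  1.512] F [-0.9  0.6  0.3] gap 0.0872
need mm [-3.7 -2.  16.7] rv [ 0.005 -0.005  0.002] rows 1.0
```

Emit:
send_rows([
  [-2,-1,7,0,-0.005,0,1],
  [-1,-1,7,0,0,0,1],
  [0,0,2,0,0,0,1],
  [0,0,0,0,0,0,0.6],
])

```text
time_s: 6.58
tcp_pos: [0.5665, 0.0417, 0.1042]
tool_rot: [3.133, -0.001, 1.516]
ft_force: [-0.2, 0.5, 0.0]
finger_gap: 0.0849
```

```bash
cd .;python3 -c "
from h import *
need((*K['M'],.101),-.061)"
```

```text
t 6.58 tcp [0.5665 0.0417 0.1042] rpy [ 3.133e+00 -1.000e-03  1.516e+00] F [-0.2  0.5  0. ] gap 0.0849
need mm [-3.5 -1.6  3.1] rv [ 0.008 -0.001  0.006] rows 1.0
```

Emit:
send_rows([
  [-4,-2,2,0.008,0,0,0],
  [-1,0,2,0,0,0,0],
  [0,0,0,0,0,0,0],
  [0,0,0,0,0,0,0],
  [0,0,0,0,0,0,0],
])

```text
time_s: 7.0
tcp_pos: [0.5651, 0.0361, 0.1017]
tool_rot: [3.14, -0.002, 1.515]
ft_force: [-0.4, 0.4, -0.6]
finger_gap: 0.0548
```

Emit:
send_rows([
  [0,0,0,0,0,0,0],
  [0,0,0,0,0,0,0],
  [0,0,0,0,0,0,0],
  [0,0,0,0,0,0,0],
  [0,0,0,0,0,0,0],
])

```text
time_s: 7.42
tcp_pos: [0.5655, 0.0387, 0.1021]
tool_rot: [3.139, -0.005, 1.517]
ft_force: [0.4, 0.5, -0.9]
finger_gap: 0.0259
```

Emit:
send_rows([
  [0,0,0,0,0,0,0],
  [0,0,0,0,0,0,0],
  [0,0,0,0,0,0,0],
])

```text
time_s: 7.67
tcp_pos: [0.5655, 0.0387, 0.1021]
tool_rot: [3.139, -0.005, 1.517]
ft_force: [1.1, 1.2, -0.2]
finger_gap: 0.0258
```

Emit:
send_rows([
  [0,0.5,-3,0.02,0,0,0],
  [0,0.5,-3,0.02,0,0,0],
])

```text
time_s: 7.83
tcp_pos: [0.5654, 0.0386, 0.1048]
tool_rot: [-3.103, -0.004, 1.517]
ft_force: [12.0, 2.0, -41.2]
finger_gap: 0.026
```

Emit:
send_rows([
  [0,0.5,-3,0.02,0,0,0],
])

```text
time_s: 7.92
tcp_pos: [0.5651, 0.0386, 0.1047]
tool_rot: [-3.08, -0.003, 1.517]
ft_force: [10.0, 1.2, -30.1]
finger_gap: 0.0259
```

The middle lid rose about 2 mm and then held against 41 N, so it is latched too. Release and go right.

Emit:
send_rows([
  [0,0,2,0,0,0,0],
  [0,0,0,0,0,0,1],
  [0,0,0,0,0,0,1],
  [0,0,0,0,0,0,1],
])

```text
time_s: 8.25
tcp_pos: [0.5647, 0.0381, 0.1018]
tool_rot: [-3.077, -0.002, 1.517]
ft_force: [-0.4, -0.2, 0.3]
finger_gap: 0.0386
```

Emit:
send_rows([
  [0,0,-10,-0.03,0,0,1],
  [0,0,-30,-0.03,0,0,1],
  [0,0,-40,0,0,0,1],
  [0,0,-20,0,0,0,1],
])

```text
time_s: 8.58
tcp_pos: [0.5632, 0.0363, 0.1996]
tool_rot: [-3.131, 0.002, 1.515]
ft_force: [1.0, -0.0, 0.4]
finger_gap: 0.0645
```

```bash
cd .;python3 -c "
from h import *
need((*K['R'],.19),.1)"
```

```text
t 8.58 tcp [0.5632 0.0363 0.1996] rpy [-3.131e+00  2.000e-03  1.515e+00] F [ 1.  -0.   0.4] gap 0.0645
need mm [-248.6  -27.    10.5] rv [-0.011  0.002 -0.156] rows 7.0
```

Emit:
send_rows([
  [-30,-3,0,0,0,-0.04,1],
  [-41,-4,0,-0.01,0,-0.04,1],
  [-41,-3,0,0,0,-0.04,1],
  [-41,-1,0,0,0,-0.03,1],
  [-38,2,0,0,0,0,1],
])

```text
time_s: 9.0
tcp_pos: [0.5637, -0.1495, 0.2081]
tool_rot: [3.127, -0.003, 1.69]
ft_force: [0.8, -0.1, 0.1]
finger_gap: 0.0864
```

```bash
cd .;python3 -c "
from h import *
need((*K['R'],.15),.1)"
```

```text
t 9.0 tcp [ 0.5637 -0.1495  0.2081] rpy [ 3.127e+00 -3.000e-03  1.690e+00] F [ 0.8 -0.1  0.1] gap 0.0864
need mm [-55.8 -49.2  57.2] rv [ 0.015 -0.003  0.02 ] rows 3.0
```

Emit:
send_rows([
  [-24,-18,15,0.01,0,0.018,1],
  [-17,-15,15,0,0,0,1],
  [-8,-9,15,0,0,0,1],
  [0,0,0,0,0,0,1],
])

```text
time_s: 9.33
tcp_pos: [0.525, -0.2176, 0.1636]
tool_rot: [3.132, 0.003, 1.658]
ft_force: [-0.5, -0.2, 0.0]
finger_gap: 0.0872
```

```bash
cd .;python3 - <<'E'
from h import *
from plant import ctrl
need((*K['R'],.101),.1)
f=ctrl.grab_frame("wrist");cv2.imwrite("pics/w2.png",f["color"][:,:,::-1]);np.savez("w2.npz",**f)
print(proj(f,[(*K['R'],.122)]))
E
```

```text
t 9.33 tcp [ 0.525  -0.2176  0.1636] rpy [3.132e+00 3.000e-03 1.658e+00] F [-0.5 -0.2  0. ] gap 0.0872
need mm [ 7.5 -2.7 62.5] rv [ 0.01   0.003 -0.013] rows 2.0
[[291.47733532 231.13111275]]
```

View pics/w2.png

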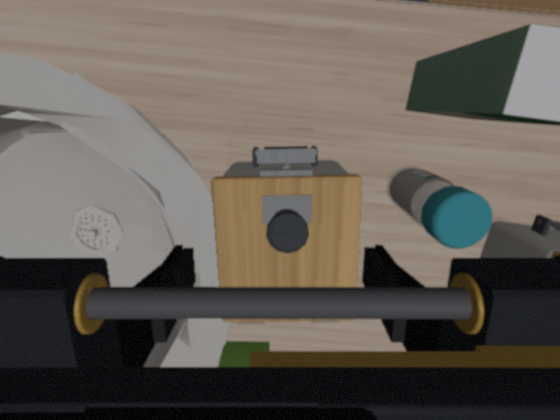

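The right knob is at (288,231), against a predicted (291,231). The white basin rim is close on the outer finger side, so I check its height and then descend.

```bash
cd .;python3 - <<'E'
from h import *
f=load("top0.npz");C=cloud(f)
k=np.array(K['R'])
for s in(40,48,55,60,65,70,75,85,95):
    for dx in(-15,0,15):
        p=k+np.array([dx*.001,-s*.001])
        u=proj(f,[(p[0],p[1],.0)])[0]; d=np.hypot(C[...,0]-p[0],C[...,1]-p[1]); 
        print(s,dx,round(float(C[...,2][d<.004].max(initial=-1)),3),end=" | ")
    print()
E
```

```text
40 -15 0.099 | 40 0 0.099 | 40 15 0.102 | 
48 -15 0.1 | 48 0 0.1 | 48 15 0.098 | 
55 -15 0.1 | 55 0 0.094 | 55 15 -1.0 | 
60 -15 -1.0 | 60 0 -1.0 | 60 15 -1.0 | 
65 -15 -1.0 | 65 0 -1.0 | 65 15 -1.0 | 
70 -15 -1.0 | 70 0 -1.0 | 70 15 -1.0 | 
75 -15 -0.002 | 75 0 -1.0 | 75 15 0.012 | 
85 -15 0.003 | 85 0 0.01 | 85 15 0.013 | 
95 -15 0.01 | 95 0 0.01 | 95 15 0.013 |
```

Rim is only about 1 cm high, so it is clear.

Emit:
send_rows([
  [5,-2,15,0.01,0,-0.013,1],
  [2,-1,20,0,0,0,1],
  [0,0,12,0,0,0,1],
  [0,0,0,0,0,0,1],
])

```text
time_s: 9.72
tcp_pos: [0.5276, -0.2055, 0.1192]
tool_rot: [3.134, 0.003, 1.679]
ft_force: [-1.8, 0.4, 0.2]
finger_gap: 0.0869
```

```bash
cd .;python3 -c "
from h import *
need((*K['R'],.101),.1)"
```

```text
t 9.72 tcp [ 0.5276 -0.2055  0.1192] rpy [3.134e+00 3.000e-03 1.679e+00] F [-1.8  0.4  0.2] gap 0.0869
need mm [-4.3 -5.9 18.2] rv [0.008 0.003 0.008] rows 1.0
```

Emit:
send_rows([
  [-3,-3,7,0.006,0,0.008,1],
  [-1,-2,7,0,0,0,1],
  [0,0,3,0,0,0,1],
  [0,0,0,0,0,0,0.8],
])

```text
time_s: 10.05
tcp_pos: [0.525, -0.208, 0.102]
tool_rot: [3.139, 0.003, 1.675]
ft_force: [0.4, -0.7, -0.2]
finger_gap: 0.085
```

```bash
cd .;python3 -c "
from h import *
need((*K['R'],.101),.1)"
```

```text
t 10.05 tcp [ 0.525 -0.208  0.102] rpy [3.139e+00 3.000e-03 1.675e+00] F [ 0.4 -0.7 -0.2] gap 0.085
need mm [-2.2 -3.   1. ] rv [0.002 0.003 0.004] rows 1.0
```

Emit:
send_rows([
  [-3,-3,0.5,0,0,0,0],
  [0,-1,0,0,0,0,0],
  [0,0,0,0,0,0,0],
  [0,0,0,0,0,0,0],
  [0,0,0,0,0,0,0],
])

```text
time_s: 10.47
tcp_pos: [0.5217, -0.2126, 0.103]
tool_rot: [3.137, 0.004, 1.674]
ft_force: [0.3, -0.7, 0.7]
finger_gap: 0.0551
```

Emit:
send_rows([
  [0,0,0,0,0,0,0],
  [0,0,0,0,0,0,0],
  [0,0,0,0,0,0,0],
  [0,0,0,0,0,0,0],
  [0,0,0,0,0,0,0],
])

```text
time_s: 10.88
tcp_pos: [0.522, -0.2125, 0.1035]
tool_rot: [3.136, 0.004, 1.674]
ft_force: [-0.1, 0.4, 0.4]
finger_gap: 0.0258
```

Emit:
send_rows([
  [0,0,0,0,0,0,0],
  [0,0,0,0,0,0,0],
  [0,0,0,0,0,0,0],
])

```text
time_s: 11.13
tcp_pos: [0.5221, -0.2125, 0.1035]
tool_rot: [3.137, 0.004, 1.674]
ft_force: [0.3, 1.1, 0.1]
finger_gap: 0.0266
```

Emit:
send_rows([
  [0,0.5,-3,0.02,0,0,0],
  [0,0.5,-3,0.03,0,0,0],
])

```text
time_s: 11.3
tcp_pos: [0.5237, -0.2123, 0.1094]
tool_rot: [-3.099, 0.004, 1.674]
ft_force: [3.9, -1.2, -3.9]
finger_gap: 0.0261
```

The right lid gives. It is 6 mm up with little force. I continue to about 12–13 mm.

Emit:
send_rows([
  [0,1.5,-3,0.035,0,0,0],
  [0,1.5,-3,0.03,0,0,0],
  [0,0,0,0,0,0,0],
])

```text
time_s: 11.55
tcp_pos: [0.5254, -0.2121, 0.1149]
tool_rot: [-3.026, 0.004, 1.673]
ft_force: [-1.6, 0.5, -1.9]
finger_gap: 0.0262
```

```bash
cd .;python3 - <<'E'
from h import *
from plant import ctrl
need((*K['R'],.101),.1)
f=ctrl.grab_frame("side");np.savez("s2.npz",**f)
a=f["color"][260:380,200:340,::-1];cv2.imwrite("pics/s2.png",cv2.resize(a,None,fx=4.5,fy=4.5,interpolation=cv2.INTER_CUBIC))
E
```

```text
t 11.55 tcp [ 0.5254 -0.2121  0.1149] rpy [-3.026  0.004  1.673] F [-1.6  0.5 -1.9] gap 0.0262
need mm [ 2.  -1.3 14.1] rv [-0.116  0.004  0.002] rows 1.0
```

View pics/s2.png

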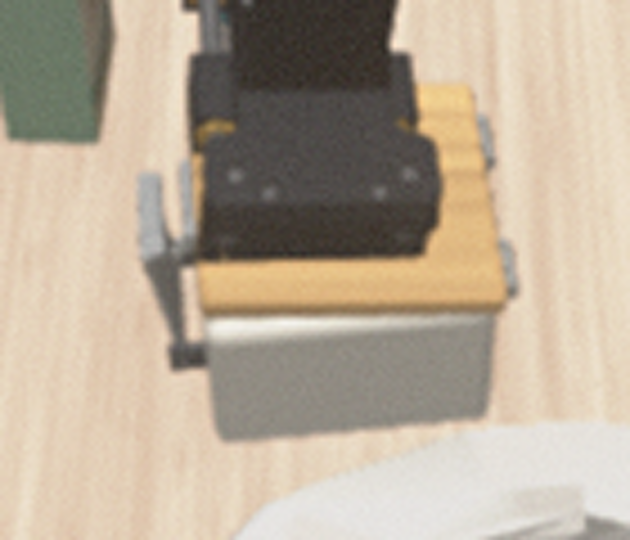

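The side picture shows the lid tilted up at the front, with the catch lever leaning out at (150,230). The knob is about 11 mm up. I lift a touch more and then lower it gently.

Emit:
send_rows([
  [0,0.5,-2,0.015,0,0,0],
  [0,0,0,0,0,0,0],
])

```text
time_s: 11.77
tcp_pos: [0.5258, -0.2121, 0.1159]
tool_rot: [-3.012, 0.004, 1.673]
ft_force: [-1.9, -0.2, -1.3]
finger_gap: 0.0258
```

Emit:
send_rows([
  [0,-1,3,-0.03,0,0,0],
  [0,-1,3,-0.03,0,0,0],
  [0,-1,3,-0.03,0,0,0],
  [0,-0.5,2,-0.025,0,0,0],
  [0,0,0,0,0,0,0],
])

```text
time_s: 12.18
tcp_pos: [0.5223, -0.2124, 0.1046]
tool_rot: [-3.136, 0.004, 1.673]
ft_force: [2.3, -1.3, -2.8]
finger_gap: 0.0259
```

```bash
cd .;python3 -c "
from h import *
need((.522,-.2125,.1035),.1)"
```

```text
t 12.18 tcp [ 0.5223 -0.2124  0.1046] rpy [-3.136  0.004  1.673] F [ 2.3 -1.3 -2.8] gap 0.0259
need mm [-0.  -0.3  1.1] rv [-0.005  0.004  0.002] rows 1.0
```

Emit:
send_rows([
  [0,0,1.5,-0.005,0,0,0],
  [0,0,1,0,0,0,0],
  [0,0,0,0,0,0,1],
  [0,0,0,0,0,0,1],
  [0,0,0,0,0,0,1],
])

```text
time_s: 12.6
tcp_pos: [0.5226, -0.2125, 0.1042]
tool_rot: [3.141, 0.004, 1.672]
ft_force: [0.4, 0.1, -0.7]
finger_gap: 0.0384
```

Emit:
send_rows([
  [0,0,-8,0,0,0,0.7],
  [0,0,-25,0,0,0,0.7],
  [0,0,-30,0,0,0,0.5],
  [0,0,-10,0,0,0,0],
  [0,0,0,0,0,0,0],
])

```text
time_s: 13.02
tcp_pos: [0.5222, -0.2121, 0.1806]
tool_rot: [-3.138, 0.004, 1.672]
ft_force: [0.2, -0.6, 0.2]
finger_gap: 0.0459
```

```bash
cd .;python3 - <<'E'
from h import *
# right box: catch approach point x_box=-110
(c,y)=B['R']; ax=np.array([np.cos(y),np.sin(y)])
p=np.array(c)-.125*ax; print(p)
need((*p,.17),y,-.12)
E
```

```text
[ 0.42322448 -0.22107918]
t 13.02 tcp [ 0.5222 -0.2121  0.1806] rpy [-3.138  0.004  1.672] F [ 0.2 -0.6  0.2] gap 0.0459
need mm [  1.1 -99.3  10.9] rv [-0.123  0.004  0.002] rows 3.0
```

Emit:
send_rows([
  [0,-25,0,-0.03,0,0,0],
  [0,-32,0,-0.04,0,0,0],
  [0,-25,0,-0.03,0,0,0],
  [0,-8,0,-0.02,0,0,0],
  [0,0,0,0,0,0,0],
])

```text
time_s: 13.43
tcp_pos: [0.4312, -0.2202, 0.1737]
tool_rot: [3.022, 0.005, 1.676]
ft_force: [-0.0, -0.4, 0.6]
finger_gap: 0.0142
```

```bash
cd .;python3 - <<'E'
from h import *
from plant import ctrl
(c,y)=B['R']; ax=np.array([np.cos(y),np.sin(y)])
p=np.array(c)-.105*ax
need((*p,.083),y,-.12)
f=ctrl.grab_frame("side");np.savez("s3.npz",**f)
C=cloud(f);
a=f["color"][260:380,200:340,::-1];cv2.imwrite("pics/s3.png",cv2.resize(a,None,fx=4.5,fy=4.5,interpolation=cv2.INTER_CUBIC))
hsv=cv2.cvtColor(f["color"],cv2.COLOR_RGB2HSV)
q=(C[...,:2]-np.array(c))@np.array([[ax[0],-ax[1]],[ax[1],ax[0]]])
m=(abs(q[...,0])<.05)&(abs(q[...,1])<.045)&(hsv[...,1]>90)&(C[...,2]>.08)
print("lid pts",m.sum(), np.polyfit(q[...,0][m],C[...,2][m],1))
# catch: points in front of box
for nm in B:
    c,y=B[nm];a=np.array([np.cos(y),np.sin(y)]);q=(C[...,:2]-np.array(c))@np.array([[a[0],-a[1]],[a[1],a[0]]])
    for z0 in(.05,.065,.08,.095):
        m=(q[...,0]>-.1)&(q[...,0]<-.055)&(abs(q[...,1])<.03)&(abs(C[...,2]-z0)<.007)
        print(nm,z0,m.sum(),np.round(np.percentile(q[...,0][m],[5,50])*1000,1) if m.sum() else "",end=";")
    print()
E
```

```text
t 13.43 tcp [ 0.4312 -0.2202  0.1737] rpy [3.022 0.005 1.676] F [-0.  -0.4  0.6] gap 0.0142
need mm [ 0.4  1.1 91.5] rv [-0.001  0.005  0.006] rows 3.0
lid pts 2120 [0.00225086 0.09776679]
L 0.05 19 [-62.5 -59.9];L 0.065 12 [-62.4 -59.6];L 0.08 16 [-65.1 -61.9];L 0.095 47 [-64.9 -59.6];
M 0.05 29 [-63.3 -60.6];M 0.065 16 [-62.7 -60.4];M 0.08 19 [-64.8 -60.3];M 0.095 73 [-64.3 -60.1];
R 0.05 41 [-64.9 -62.3];R 0.065 33 [-66.8 -64.7];R 0.08 30 [-69.2 -66. ];R 0.095 157 [-73.5 -68.2];
```

View pics/s3.png

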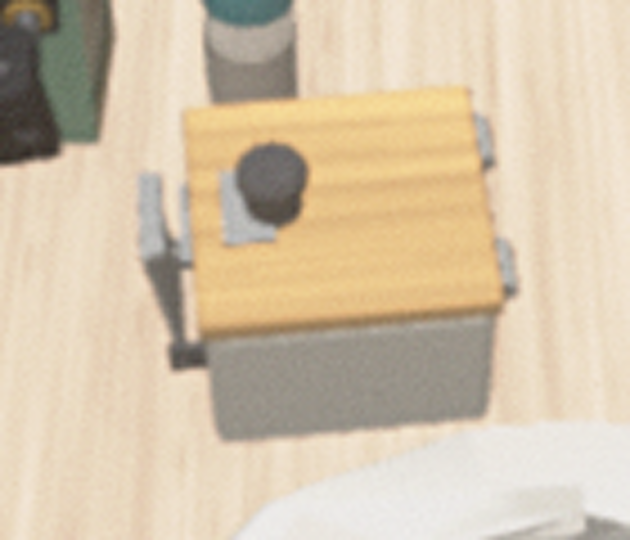

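The lid is flat again (slope 0.002). The right catch leans out, while the left and middle ones are upright. I descend in front of the catch.

Emit:
send_rows([
  [0,0,20,0,0.005,0.005,0],
  [0,0,30,0,0,0,0],
  [0,0,28,0,0,0,0],
  [0,0,7,0,0,0,0],
  [0,0,0,0,0,0,0],
])

```text
time_s: 13.9
tcp_pos: [0.448, -0.2187, 0.0879]
tool_rot: [3.021, 0.003, 1.675]
ft_force: [-0.8, -0.3, -0.5]
finger_gap: 0.0003
```

```bash
cd .;python3 - <<'E'
from h import *
(c,y)=B['R']; ax=np.array([np.cos(y),np.sin(y)])
p=np.array(c)-.090*ax
need((*p,.082),y,-.12)
E
```

```text
t 13.9 tcp [ 0.448  -0.2187  0.0879] rpy [3.021e+00 3.000e-03 1.675e+00] F [-0.8 -0.3 -0.5] gap 0.0003
need mm [0.  9.3 7.1] rv [0.    0.002 0.005] rows 1.0
```

Emit:
send_rows([
  [0,-1,5,0,0,0,0],
  [0,1,2,0,0,0.005,0],
  [0,3,0,0,0,0,0],
  [0,3,0,0,0,0,0],
])

```text
time_s: 14.23
tcp_pos: [0.457, -0.2182, 0.0834]
tool_rot: [3.022, 0.003, 1.671]
ft_force: [0.1, 0.7, 0.2]
finger_gap: 0.0007
```

```bash
cd .;python3 - <<'E'
from h import *
(c,y)=B['R']; ax=np.array([np.cos(y),np.sin(y)])
p=np.array(c)-.080*ax
need((*p,.082),y,-.12)
E
```

```text
t 14.23 tcp [ 0.457  -0.2182  0.0834] rpy [3.022e+00 3.000e-03 1.671e+00] F [0.1 0.7 0.2] gap 0.0007
need mm [ 0.5 10.8  2.7] rv [-0.     0.003  0.   ] rows 1.0
```

Emit:
send_rows([
  [0,3,1,0,0,0,0],
  [0,3,0.5,0,0,0,0],
])

```text
time_s: 14.4
tcp_pos: [0.4641, -0.2178, 0.084]
tool_rot: [3.021, 0.003, 1.671]
ft_force: [-6.0, 0.2, 2.8]
finger_gap: 0.0006
```

Emit:
send_rows([
  [0,3,0.5,0,0,0,0],
  [0,3,0.5,0,0,0,0],
])

```text
time_s: 14.57
tcp_pos: [0.4705, -0.2173, 0.0844]
tool_rot: [3.021, 0.003, 1.671]
ft_force: [-10.5, -1.0, 3.4]
finger_gap: 0.0001
```

```bash
cd .;python3 - <<'E'
from h import *
(c,y)=B['R']; ax=np.array([np.cos(y),np.sin(y)])
p=np.array(c)-.079*ax
need((*p,.082),y,-.12)
E
```

```text
t 14.57 tcp [ 0.4705 -0.2173  0.0844] rpy [3.021e+00 3.000e-03 1.671e+00] F [-10.5  -1.    3.4] gap 0.0001
need mm [ 0.9 -1.7  2.2] rv [0.001 0.003 0.   ] rows 1.0
```

Emit:
send_rows([
  [0,3,0.5,0,0,0,0],
])

```text
time_s: 14.65
tcp_pos: [0.4714, -0.2172, 0.084]
tool_rot: [3.025, 0.002, 1.67]
ft_force: [-23.5, -1.3, 20.4]
finger_gap: 0.0004
```

Emit:
send_rows([
  [0,3,0.5,0,0,0,0],
])

```text
time_s: 14.73
tcp_pos: [0.4713, -0.2174, 0.0834]
tool_rot: [3.031, -0.001, 1.669]
ft_force: [-21.8, -0.9, 17.1]
finger_gap: 0.0007
```

Emit:
send_rows([
  [0,3,0.5,0,0,0,0],
])

```text
time_s: 14.82
tcp_pos: [0.4711, -0.2176, 0.0828]
tool_rot: [3.037, -0.003, 1.668]
ft_force: [-18.2, 1.1, 15.0]
finger_gap: 0.0008
```

It reached a hard stop at x=0.471 with about 23 N. I back off and check.

Emit:
send_rows([
  [0,-5,0,0,0,0,0],
  [0,-20,0,0,0,0,0],
  [0,-10,-20,0,0,0,0],
  [0,0,-20,0,0,0,0],
  [0,0,0,0,0,0,0],
])

```text
time_s: 15.23
tcp_pos: [0.4308, -0.2222, 0.1197]
tool_rot: [3.04, -0.003, 1.667]
ft_force: [0.6, 0.3, 0.0]
finger_gap: 0.0002
```

```bash
cd .;python3 - <<'E'
from h import *
from plant import ctrl
f=ctrl.grab_frame("side");C=cloud(f)
a=f["color"][260:380,200:340,::-1];cv2.imwrite("pics/s4.png",cv2.resize(a,None,fx=4.5,fy=4.5,interpolation=cv2.INTER_CUBIC))
for nm in B:
    c,y=B[nm];a=np.array([np.cos(y),np.sin(y)]);q=(C[...,:2]-np.array(c))@np.array([[a[0],-a[1]],[a[1],a[0]]])
    for z0 in(.05,.065,.08,.095):
        m=(q[...,0]>-.1)&(q[...,0]<-.055)&(abs(q[...,1])<.03)&(abs(C[...,2]-z0)<.007)
        print(nm,z0,m.sum(),np.round(np.percentile(q[...,0][m],[5,50])*1000,1) if m.sum() else "",end=";")
    print()
need((*K['R'],.19),.1)
E
```

```text
L 0.05 19 [-62.7 -60. ];L 0.065 15 [-62.4 -59.8];L 0.08 15 [-65.2 -61.8];L 0.095 49 [-64.8 -59.5];
M 0.05 30 [-64.1 -60.1];M 0.065 14 [-62.8 -60.5];M 0.08 19 [-64.7 -60.4];M 0.095 75 [-64.3 -60. ];
R 0.05 22 [-64.9 -61.5];R 0.065 10 [-63.5 -61.8];R 0.08 20 [-67.  -62.2];R 0.095 145 [-65.9 -61. ];
t 15.28 tcp [ 0.4306 -0.2218  0.1183] rpy [ 3.040e+00 -3.000e-03  1.667e+00] F [-0.1 -0.5 -0.9] gap 0.0002
need mm [  2.6  99.1 -62. ] rv [ 0.101 -0.003 -0.004] rows 3.0
```

View pics/s4.png

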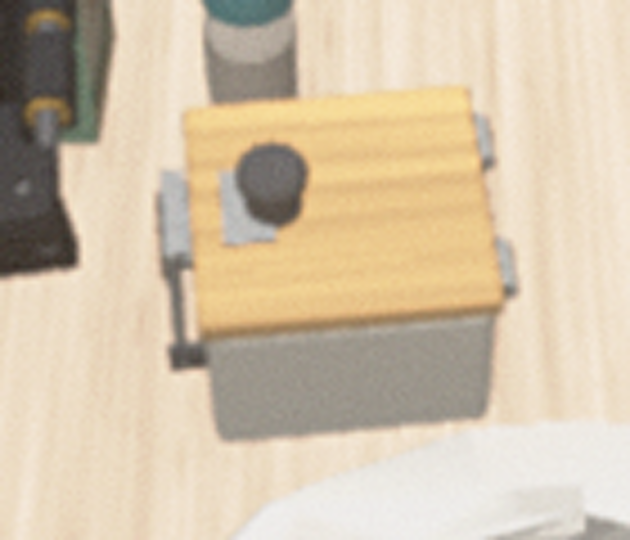

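The right catch now stands upright against the lid, nose over it at (175,215), and its depth profile matches the other two. I rise clear and check the bystanders against the first frame.

Emit:
send_rows([
  [0,-2,-25,0,0,0,0],
  [0,0,-35,0.04,0,0,0],
  [0,0,-35,0.04,0,0,0],
  [0,0,-15,0,0,0,0],
  [0,0,0,0,0,0,0],
])

```text
time_s: 15.7
tcp_pos: [0.4199, -0.2213, 0.229]
tool_rot: [3.126, -0.005, 1.669]
ft_force: [0.2, 0.8, 0.2]
finger_gap: 0.0002
```

```bash
cd .;python3 - <<'E'
from h import *
from plant import ctrl
f=ctrl.grab_frame("top");cv2.imwrite("pics/top9.png",f["color"][:,:,::-1])
g=load("top0.npz")
d=cv2.absdiff(cv2.GaussianBlur(f["color"],(5,5),0),cv2.GaussianBlur(g["color"],(5,5),0)).max(2)
for nm,(x,y) in dict(soap=(232,293),salt=(340,290),red=(229,201),blue=(345,247),cA=(185,147),cB=(402,147)).items():
    print(nm,d[y-22:y+22,x-22:x+22].max(),(d[y-22:y+22,x-22:x+22]>40).sum())
need((*K['R'],.25),.1)
E
```

```text
soap 34 0
salt 10 0
red 10 0
blue 10 0
cA 10 0
cB 10 0
t 15.75 tcp [ 0.4198 -0.221   0.2278] rpy [ 3.127 -0.005  1.669] F [-0.9 -0.3 -0.2] gap 0.0007
need mm [  0.5 103.4 -20.7] rv [ 0.015 -0.005 -0.002] rows 3.0
```

View pics/top9.png

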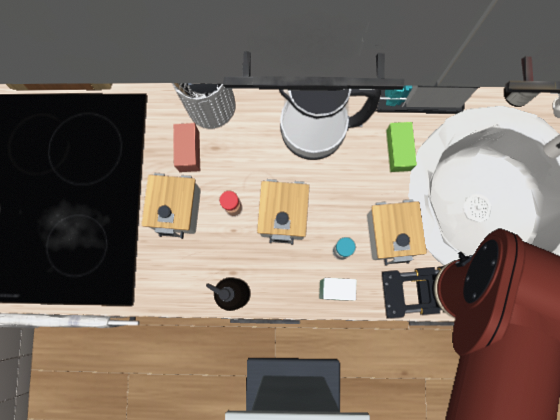

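Everything stands where it was, all three lids are shut, and the gripper at (410,293) is clear of things.

```bash
cd .;python3 -c "
from plant import ctrl
print(ctrl.close_job())"
```

```text
the job is handed in; nothing more can be done
None
```

All three boxes are closed and, by every check I made, latched. The job was handed in at about 15.8 s.

- **Left and middle boxes:** each lid rose only about 2 mm and then held against roughly 40 N, so I left both catches alone. Late in each of these tugs the grip slipped slightly on the knob.
- **Right box:** the lid lifted freely by about 12 mm. I let it down and pushed its catch in to a hard stop, which took 6–10 N of travel force and about 23 N at the stop.

**Last checks:**
- After the push, the side camera showed the right catch upright, with a depth profile like the other two. Before the push it had leaned out 7–8 mm.
- The right lid measured flat after I lowered it, before the push. In the last pictures all three lids look shut.
- The top camera showed no movement of the bottle, jars or cartons. The soap bottle had the largest picture difference (34 of 255, against 10 for the others), with no pixel above my threshold of 40.
- The gripper was clear of everything when I handed in.

I did not tug the right lid again after latching it; that result rests on the hard stop and the pictures. No check failed.

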